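# Load the curing box, close it and set its timer

## Task

Cure this batch of grey printed parts: put every post and bracket lying about the bench into the white curing box so that nothing stands above its black fill line - the post left standing on the raised shelf is too high there and has to go into the deep bay - and then put the lid on so that it drops fully home all round. With the lid on, turn the timer dial until its white pointer points at the white tab. Leave the other things on the bench where they are.

Things in the scene. Friction and masses are not known exactly. Their poses are not given: they have to be found in the camera images.
- box: the curing box, fixed on the bench: an open white tub with a grey console on its -y side (y -105 to -210 mm), as high as the rim. Origin: on the bench under the tub's centre; x, y along the tub's sides, z up. Tub inside: x -95 to 95, y -100 to 100 mm, walls 5 mm thick, rim at z = 85 mm. Its floor is stepped: deep bay at y below 0, raised shelf at y above 0 (see these points).
- deep_bay (a point): centre of the deep bay's floor, 12 mm above the bench; the bay is 190 (box x) x 100 (box y) mm. A post fits below the fill line only here, standing or lying. Three posts fit in a row along x, 60 mm apart. A bracket fits here too.
- shelf (a point): centre of the raised aluminium shelf in the tub, 48 mm above the bench, 190 (box x) x 100 (box y) mm. Three brackets fit in a row along x, 60 mm apart, each lying flat; piled up or on edge here they stand above the fill line.
- fill_line (a point): centre of the tub at the height of the thin black fill line round its inside, 75 mm above the bench. The lid's underside reaches down to it, so the lid goes home only if everything in the tub is below it.
- lid: the loose lid: white plate 206 (x) x 216 (y) x 6 mm; under it a grey panel 10 mm deep that enters the tub with 3 mm play per side (6 mm on its lowest 4 mm). 300 g. Origin: centre of the panel's underside, the lowest face. Starts flat on the bench, right way up, about a quarter turn from the tub. Home: origin at fill_line, x, y along the tub's (either way round), plate on the rim.
- lid_grip (a point): middle of the black upright grip bar on the lid, 39 mm above the lid's origin. The bar is 14 mm thick (lid x), 80 mm long (lid y), and stands 34 mm up from the plate (16 to 50 mm above the lid's origin).
- dial (a joint): angle of the timer dial, rad: 0 to 4.7, growing clockwise seen from above. It stays where it is left (friction 0.03 N m) and has end stops. At 0 the pointer points along the box's +x.
- dial_grip (a point): on the dial's axis, 117 mm above the bench (box frame x 0, y -163 mm): where to grip the black bar on the dial, 12 mm thick, 54 mm long along the pointer, 95 to 123 mm above the bench, over a round skirt 60 mm across. Fingertips at 97 mm or higher clear skirt, console and the seated lid's plate.
- dial_tip (a point): the dial's pointer: a point fixed to the dial 36 mm from its axis, in the direction of the bar end that carries a white line on its top and end face
- mark (a point): the white tab on the console beside the dial, which marks this batch's curing time on the scale of black ticks (every 15 degrees); 36 mm from the dial's axis, so that dial_tip comes over it when the dial is set
- post1: grey printed post: a 40 x 40 x 8 mm square foot with a round shaft of 28 mm diameter on its middle, 56 mm tall in all, about 50 g. Origin: centre of the foot's underside; z runs up the shaft. At the start it stands on the raised shelf in the tub, sticking up over the rim. Always present.
- post2: grey printed post: a 40 x 40 x 8 mm square foot with a round shaft of 28 mm diameter on its middle, 56 mm tall in all, about 50 g. Origin: centre of the foot's underside; z runs up the shaft. It stands on the bench at the start. May be absent.
- post3: grey printed post: a 40 x 40 x 8 mm square foot with a round shaft of 28 mm diameter on its middle, 56 mm tall in all, about 50 g. Origin: centre of the foot's underside; z runs up the shaft. It stands on the bench at the start. May be absent.
- bracket1: grey printed motor bracket, a shallow U-channel 48 (x) x 34 (y) x 18 (z) mm with two ribs 6 mm thick along its long sides, about 45 g. Origin: centre of its underside; z up when it lies with the ribs on top. It lies flat on the bench at the start. May be absent.
- bracket2: grey printed motor bracket, a shallow U-channel 48 (x) x 34 (y) x 18 (z) mm with two ribs 6 mm thick along its long sides, about 45 g. Origin: centre of its underside; z up when it lies with the ribs on top. It lies flat on the bench at the start. May be absent.
- bracket3: grey printed motor bracket, a shallow U-channel 48 (x) x 34 (y) x 18 (z) mm with two ribs 6 mm thick along its long sides, about 45 g. Origin: centre of its underside; z up when it lies with the ribs on top. It lies flat on the bench at the start. May be absent.
- tape: roll of blue tape, 60 mm diameter, 20 mm high, lying flat among the printed parts. It is not part of the batch. Origin at the centre of its underside.
- screwdriver: screwdriver with a black handle, 170 mm long, lying on the bench. It is not part of the batch. Origin at the centre of its underside.
- mouse: round black computer mouse, 62 mm across, 34 mm high. It is not part of the batch. Origin at the centre of its underside.
- motorboard: small brown wooden board 90 x 70 mm with an electric motor on it, 28 mm high. It is not part of the batch. Origin at the centre of its underside.
- pencup: dark steel pencil cup, 76 mm across, 95 mm high. It is not part of the batch. Origin at the centre of its underside.
- batteries: battery holder 58 x 62 mm with four cells, 20 mm high. It is not part of the batch. Origin at the centre of its underside.
- breadboard: white circuit breadboard 55 x 83 x 9 mm. It is not part of the batch. Origin at the centre of its underside.
Things that resemble listed ones, but are neither listed nor needed, are in the scene too. What is shaped like the post1 but purple or red is not meant.

How it is judged:
By the outcome, as a careful person would: the job done as asked, in the order asked, and still so for the second after the job is handed in, with the robot touching nothing.
Of post2, post3, bracket1, bracket2, bracket3 only 3 to 5 are there at a start; the rules pass over those that are not, and their reading is None.
At some moment in a run one of post1, post2, post3, bracket1, bracket2, bracket3 may be knocked a few centimetres aside while the robot is not near it.
Once in a run the grip may slacken for a moment while it holds something.
It also fails if it takes over 210 s, if anything falls off the work surface, if the arm or the gripper's body presses on something with over 40 N, if the wrist force passes 120 N, or if a joint passes its speed limit or range.

## Robot

A 6-joint arm with a two-finger parallel gripper is mounted at the origin on the work surface. World frame = base frame: x ahead of the robot, y to its left, z up, the work surface at z = 0. Lengths are in m, angles in rad, forces in N, time in s.
With the tool pointing down it reaches from about 0.225 to 0.875 m from the base axis. Payload 3.4 kg.
Tool frame: the origin (TCP) lies at the very end of the fingers, on their centre line; the grasp point (between the pads) lies 19 mm behind it; z points along the fingers, y is the direction in which the jaws open and shut (so a half turn about z gives the same grasp; the last joint's range is limited). The gripper opens to 85 mm and grips with 20 to 120 N. Pads are 22 mm wide; open, the fingers measure 114 mm over their backs; the gripper's body (76 mm by 85 mm) begins 54 mm behind the grasp point. The pads swing forward as they close: fully open they stand 13 mm farther back than shut.
Start: joints at [-1.324, 0.276, 1.505, -0, 1.361, -0.121], TCP at [0.207, -0.537, 0.231] pointing down, gripper open.
Joint ranges: [-2.89, 2.89], [-0.75, 2.08], [0.22, 2.7], [-1.18, 4.32], [0.11, 2.71], [-2.7, 2.7]. Speed limits (rad/s): [2.57, 2.57, 3.14, 3.14, 3.14, 3.14].

## Interface

Orientations are given as a unit quaternion [x, y, z, w].
In Python, from station import read_state, viewer, robot gives the robot as it stands.
- The arm moves only by the shell command python3 -m creep 'ROWS' [FORCE]. ROWS is JSON, a list of rows, each a list of 5 numbers: the finger opening in mm, from 0 to 85.4, then the shift along the tool's x, y, z in units of 40 mm (1.0 is 40 mm), then the turn about the tool's z in rad. A call has 1 to 12 rows; each row shifts and turns the commanded pose from where the row before left it, along the tool's axes as they then stand; what a row does not reach is not made up. A row lasts 1/8 s, in which the tool goes at most 62.5 mm and 10.7 degrees, less where a joint would pass 70% of its speed; a pose out of reach is approached as far as the arm can. A call is refused whole if a number of a shift passes 1 or a number of a turn 0.188, either way. A call with a gripper value outside its range is refused whole. The fingers move at their own pace and stop on an object; FORCE is the grip in N (left out, the last holds). Time passes only in rows, so rows that do not move let the fingers close. It gives the time, the measured TCP pose, the force and the opening at its end, in the units of the state.
- read_state(): the state, without advancing time (a new reading comes with each control period).
- viewer.read_camera(name): name is "side" or "top" or "wrist"; returns the picture (400x640x3 uint8, red, green, blue); there is no depth.
- viewer.camera_model(name): a dict with "vertical_fov" (degrees; the focal length in pixels is half the picture's height over the tangent of half this angle, whatever the lens; pixels are square), "cx", "cy" (the principal point, pixels), "world_to_cam" (4x4, takes a point from world to camera coordinates); the wrist camera has in their place "hand_eye" (4x4, takes a point from camera to tool coordinates, whose origin is the TCP and whose axes are the flange's). Camera axes: x right, y down, z forward; pixel columns grow to the right and rows downward; lengths in m; the calibration is good to about 2 mm. The wrist camera is an equidistant fisheye: a pixel r from the principal point sees the ray r / f radians off the axis. A picture is of the moment at which its call begins: read the wrist's pose just before it. camera_model takes no time and is no camera call.
- robot.close_job(): hands the job in, once; it reports no verdict.
The state is a dict: "time": time; "qpos": joint angles; "joint_velocities": joint speeds; "effort": joint torques, N m; "tool_pos": TCP position; "ee_rot": TCP orientation; "contact_force": force on the tool from outside, world axes, zero at the start; "ft_torque": the same for the moment, N m; "opening": finger opening in m.
Only numpy, scipy, OpenCV 4.12 (cv2) and the standard library are available. Lean on these libraries where they do the work, as an engineer would, in place of code of your own. Each camera call takes 0.05 s, during which the arm holds its last target. There are 200 camera calls.

## Working session

There is one attempt and no reset: what is moved stays moved. The work goes in short steps, Python scripts to look and compute and a shell command to move; the robot and the scene stay as the last step left them, time stands still between calls to the robot, and variables do not carry over. Pictures are saved under pics/ and viewed, about 12 in all and at most 16, crops included, and the job is handed in when it is done.

```bash
ls; mkdir -p pics; python3 - <<'E'
from station import read_state, viewer, robot
import cv2,numpy as np
print(read_state())
for n in ("top","side","wrist"):
    print(n,viewer.camera_model(n))
    im=viewer.read_camera(n); cv2.imwrite(f"pics/{n}0.png",cv2.resize(im[:,:,::-1],(800,500),interpolation=cv2.INTER_CUBIC))
E
```

```text
pics
{'time': 0.0, 'qpos': array([-1.32400469e+00,  2.76597876e-01,  1.50614837e+00, -5.15801966e-06,
        1.36069654e+00, -1.20990203e-01]), 'joint_velocities': array([ 0.00065096, -0.00195145,  0.00068621, -0.00010097,  0.00139713,
       -0.00026421]), 'effort': array([ 1.45568283e-03, -4.16768324e+01, -2.45803356e+01, -1.20976974e-04,
        1.09784631e-02, -9.14711720e-07]), 'tool_pos': array([ 0.20660603, -0.53602593,  0.230432  ]), 'ee_rot': array([ 9.83139138e-01,  1.82856717e-01, -6.06658141e-05, -9.23078889e-04]), 'contact_force': array([-0.18791457, -0.3713103 , -0.45631949]), 'ft_torque': array([-0.05812345,  0.01197524,  0.01013736]), 'opening': 0.08516105550195795}
top {'vertical_fov': 46.983860657064824, 'cx': 314.1496415504949, 'cy': 198.1889401923591, 'world_to_cam': array([[ 5.60254169e-03, -9.99569748e-01, -2.87911532e-02,
         1.66957757e-02],
       [-9.86386675e-01, -7.92179774e-04, -1.64440566e-01,
         5.78106591e-01],
       [ 1.64347007e-01,  2.93204950e-02, -9.85966718e-01,
         1.16182848e+00],
       [ 0.00000000e+00,  0.00000000e+00,  0.00000000e+00,
         1.00000000e+00]])}
side {'vertical_fov': 51.52064110448474, 'cx': 315.56725181505556, 'cy': 202.21440981937658, 'world_to_cam': array([[-0.78055933, -0.6250023 , -0.00996276,  0.44059109],
       [-0.38430332,  0.49240102, -0.78093034,  0.3128942 ],
       [ 0.49298893, -0.60573374, -0.62453867,  0.88205019],
       [ 0.        ,  0.        ,  0.        ,  1.        ]])}
wrist {'vertical_fov': 65.70646984690485, 'cx': 316.07249384552875, 'cy': 198.19044803088582, 'hand_eye': array([[-3.79185191e-04, -9.62093535e-01, -2.72719426e-01,
         6.93191948e-02],
       [ 9.99999596e-01, -1.42466372e-04, -8.87795438e-04,
         8.68342543e-05],
       [ 8.15288904e-04, -2.72719653e-01,  9.62093200e-01,
        -1.43552246e-01],
       [ 0.00000000e+00,  0.00000000e+00,  0.00000000e+00,
         1.00000000e+00]])}
```

View pics/top0.png

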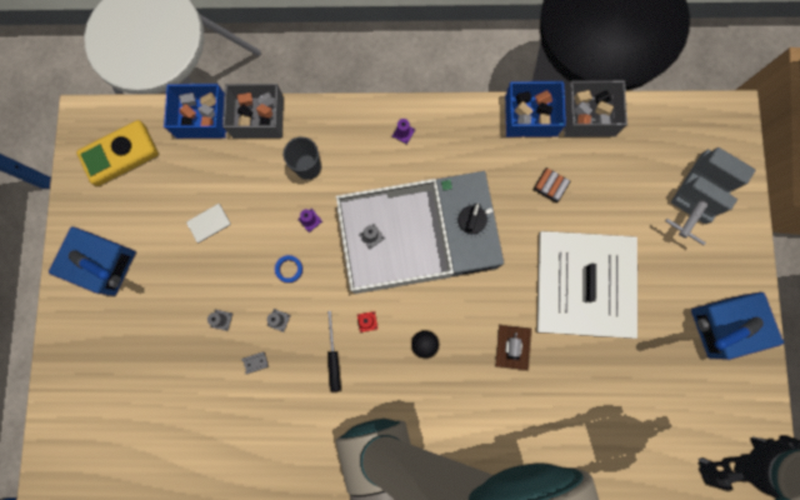

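View pics/side0.png

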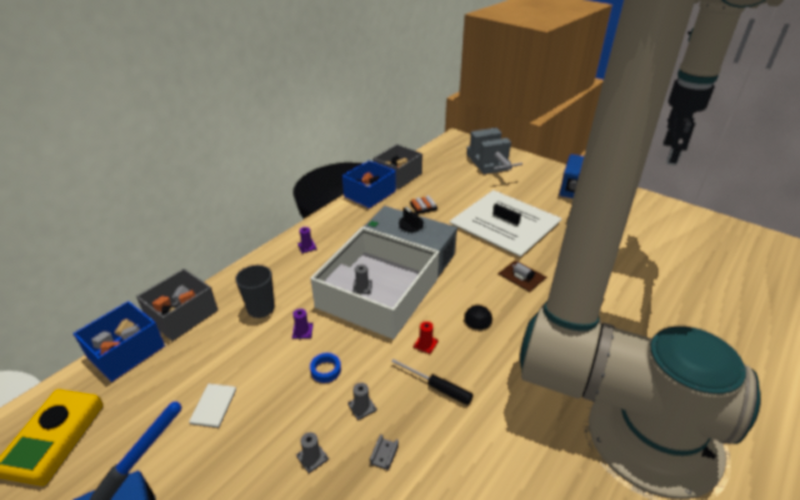

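The pictures show posts at top-view (372,235) in the tub and (218,318), (277,319) on the bench. A bracket is at (256,362), the lid at (588,285) and the dial at (472,218). The purple and red posts aren't part of the batch. I'll zoom in next.

```bash
cat > h.py <<'E'
import numpy as np, cv2
from station import read_state, viewer, robot
from scipy.spatial.transform import Rotation as R
def fl(m): return 200/np.tan(np.radians(m["vertical_fov"]/2))
def pix2w(n,uv,z,pose=None):
    "pixel(s) -> world on plane z; for wrist pose=(pos,quat) of the TCP"
    m=viewer.camera_model(n); f=fl(m); out=[]
    for u,v in np.atleast_2d(uv):
        a,b=u-m["cx"],v-m["cy"]
        if n=="wrist":
            r=np.hypot(a,b); t=r/f; d=np.array([np.sin(t)*a/r,np.sin(t)*b/r,np.cos(t)])
            H=m["hand_eye"]; Rw=R.from_quat(pose[1]).as_matrix()
            o=Rw@H[:3,3]+pose[0]; d=Rw@H[:3,:3]@d
        else:
            T=m["world_to_cam"]; d=T[:3,:3].T@np.array([a/f,b/f,1]); o=-T[:3,:3].T@T[:3,3]
        out.append(o+d*(z-o[2])/d[2])
    return np.array(out)
def w2pix(n,P,pose=None):
    m=viewer.camera_model(n); f=fl(m); P=np.atleast_2d(P)
    if n=="wrist":
        H=m["hand_eye"]; c=(P-pose[0])@R.from_quat(pose[1]).as_matrix(); c=(c-H[:3,3])@H[:3,:3]
        r=np.hypot(c[:,0],c[:,1]); k=f*np.arctan2(r,c[:,2])/r
        return np.c_[m["cx"]+c[:,0]*k,m["cy"]+c[:,1]*k]
    T=m["world_to_cam"]; c=P@T[:3,:3].T+T[:3,3]
    return np.c_[m["cx"]+f*c[:,0]/c[:,2],m["cy"]+f*c[:,1]/c[:,2]]
def pose():
    s=read_state(); return s["tool_pos"],s["ee_rot"]
def yaw(q):  # angle of tool x axis in world
    x=R.from_quat(q).apply([1,0,0]); return np.arctan2(x[1],x[0])
def go(target,jaw=None,p=None):
    "tool-frame shift (units of 40mm) to put TCP at target; turn about tool z so jaws(y) lie along world angle jaw"
    p=p or pose(); d=R.from_quat(p[1]).inv().apply(np.array(target)-p[0])/0.04
    t=0
    if jaw is not None:
        y=R.from_quat(p[1]).apply([0,1,0]); t=-(jaw-np.arctan2(y[1],y[0])); t=(t+np.pi/2)%np.pi-np.pi/2
    q=read_state()["qpos"][5]
    print("shift",d.round(3),"turn",round(t,3),"q6",round(q,2)); return d,t
E
python3 - <<'E'
from h import *
im=viewer.read_camera("top")[:,:,::-1]; np.save("top.npy",im)
a=cv2.resize(im[130:240,262:412],(800,587),interpolation=cv2.INTER_CUBIC)  # x5.333
cv2.imwrite("pics/tub.png",a)
b=cv2.resize(im[230:310,160:280],(600,400),interpolation=cv2.INTER_CUBIC) # x5 
c=cv2.resize(im[175:280,415:525],(210*2-0,400),interpolation=cv2.INTER_CUBIC)
cv2.imwrite("pics/parts.png",b); cv2.imwrite("pics/lid.png",c)
E
```

```text
(no output)
```

View pics/tub.png

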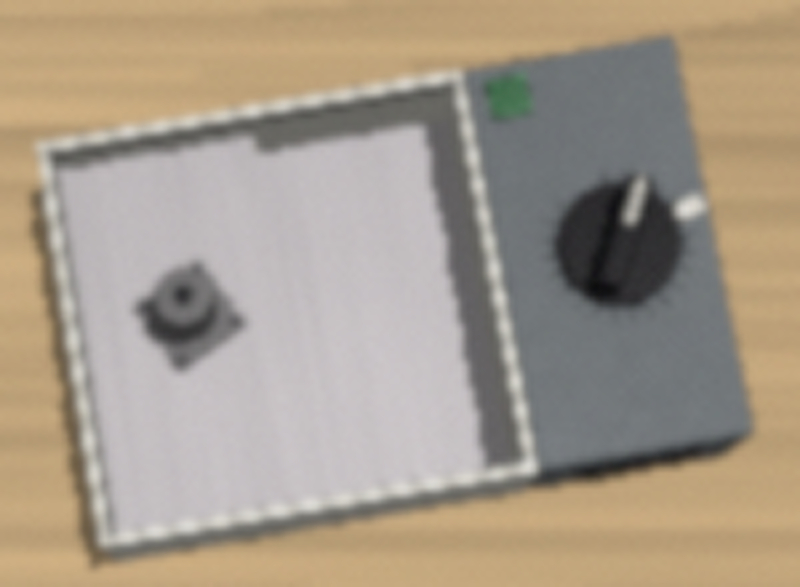

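View pics/parts.png

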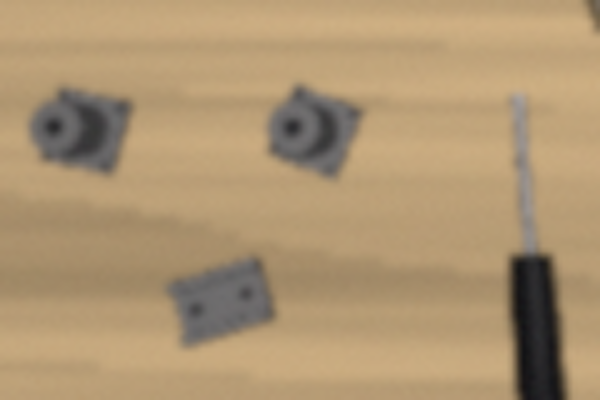

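In the tub crop the rim corners are about (38,147), (463,72), (537,470) and (97,552). The deep bay is on the right, post1 is near (183,295), the pointer end is at (642,182) and the tab at (692,206). In the parts crop, the post shaft tops are at (55,127) and (292,127), and the bracket centre is at (220,302).

```bash
python3 - <<'E'
from h import *
t=lambda l:np.array(l)/5.3333+[262,130]
p=lambda l:np.array(l)/5+[160,230]
c=pix2w("top",t([[38,147],[463,72],[537,470],[97,552]]),.085); print("rim",c.round(4))
print([round(float(np.linalg.norm(c[i]-c[i-1])),3) for i in range(4)])
ex=(c[0]+c[1]-c[2]-c[3])[:2]; ey=(c[0]+c[3]-c[1]-c[2])[:2]
y1=np.arctan2(ex[1],ex[0]); y2=np.arctan2(-ey[0],ey[1]); yw=(y1*.5+y2*.5); o=c.mean(0)[:2]
print("box",o,y1,y2)
Rm=np.array([[np.cos(yw),-np.sin(yw)],[np.sin(yw),np.cos(yw)]])
d=o+Rm@[0,-.163]
for nm,uv,z in (("pt",[642,182],.123),("tail",[603,293],.123),("mark",[692,206],.087)):
    w=pix2w("top",t([uv]),z)[0,:2]; v=Rm.T@(w-d); print(nm,w,v,"cw",-np.arctan2(v[1],v[0]))
print("dial",d)
print("post1 top",pix2w("top",t([[183,295]]),.048+.056), "box", Rm.T@(pix2w("top",t([[183,295]]),.104)[0,:2]-o))
print("posts",pix2w("top",p([[55,127],[292,127]]),.056))
print("feet2",pix2w("top",p([[62,88],[130,105],[110,173]]),.008).round(4))
print("feet3",pix2w("top",p([[297,88],[361,110],[335,177]]),.008).round(4))
b=pix2w("top",p([[168,285],[260,260],[272,320],[187,345]]),.016);print("br",b.round(4),b.mean(0))
im=np.load("top.npy"); cv2.imwrite("pics/lid2.png",cv2.resize(im[175:280,415:525],(660,600)[::1],interpolation=cv2.INTER_CUBIC)[:, :])
l=pix2w("top",np.array([[540,233],[637,235],[637,337],[538,333]])*.8,.016); print("lid",l.round(4),l.mean(0))
g=pix2w("top",np.array([[589,265],[590,300]])*.8,.05); print("grip",g.round(4),g.mean(0))
E
```

```text
rim [[ 0.6786  0.1349  0.085 ]
 [ 0.7158 -0.0717  0.085 ]
 [ 0.521  -0.1053  0.085 ]
 [ 0.4816  0.1026  0.085 ]]
[0.2, 0.21, 0.198, 0.212]
box [0.59925372 0.01513189] 0.1665948438797444 0.18274281249191274
pt [ 0.65149546 -0.15275639] [ 0.02227087 -0.01141239] cw 0.47354661889471017
tail [ 0.59882502 -0.13380432] [-0.02630461  0.01640449] cw -2.5839752387268113
mark [ 0.64841116 -0.18080171] [ 0.01435973 -0.03849498] cw 1.21375517032097
dial [ 0.62758019 -0.14538793]
post1 top [[0.60160474 0.06206376 0.104     ]] box [0.01047116 0.0458092 ]
posts [[0.4266812  0.3872518  0.056     ]
 [0.42722408 0.26408252 0.056     ]]
feet2 [[0.4495 0.401  0.008 ]
 [0.4405 0.3636 0.008 ]
 [0.4043 0.3725 0.008 ]]
feet3 [[0.45   0.2736 0.008 ]
 [0.4384 0.2386 0.008 ]
 [0.4028 0.2513 0.008 ]]
br [[0.3458 0.336  0.016 ]
 [0.3591 0.2878 0.016 ]
 [0.3282 0.2801 0.016 ]
 [0.315  0.3245 0.016 ]] [0.3370266  0.30709254 0.016     ]
lid [[ 0.6158 -0.2977  0.016 ]
 [ 0.6115 -0.5038  0.016 ]
 [ 0.3955 -0.4901  0.016 ]
 [ 0.4027 -0.2858  0.016 ]] [ 0.50638946 -0.39431188  0.016     ]
grip [[ 0.5418 -0.3881  0.05  ]
 [ 0.4695 -0.3865  0.05  ]] [ 0.50567792 -0.38730348  0.05      ]
```

```bash
python3 - <<'E'
from h import *
go([.6016,.0621,.23],1.745)
E
```

```text
shift [ 14.592 -10.408   0.033] turn 0.194 q6 -0.12
```

```bash
python3 -m creep '[[50,0.7,-0.5,0,0],[50,0.7,-0.5,0,0],[50,0.7,-0.5,0,0],[50,0.7,-0.5,0,0],[50,0.7,-0.5,0,0],[50,0.7,-0.5,0,0],[50,0.7,-0.5,0,0],[50,0.7,-0.5,0,0],[50,0.7,-0.5,0,0],[50,0.7,-0.5,0,0]]' 40 && python3 -m creep '[[50,0.7,-0.5,0,0],[50,0.7,-0.5,0,0],[50,0.7,-0.5,0,0],[50,0.7,-0.5,0,0],[50,0.7,-0.5,0,0],[50,0.7,-0.5,0,0],[50,0.7,-0.5,0,0],[50,0.5,-0.3,0,0],[50,0,0,0,0.097],[50,0,0,0,0.097],[50,0,0,0,0],[50,0,0,0,0]]'
python3 - <<'E'
from h import *
im=viewer.read_camera("wrist")[:,:,::-1]; p=pose(); print(p,yaw(p[1])); go([.6016,.0621,.23],1.745)
print("pred post1",w2pix("wrist",[.6016,.0621,.104],p))
cv2.imwrite("pics/w1.png",im)
im=viewer.read_camera("top")[:,:,::-1]; cv2.imwrite("pics/t1.png",im)
E
```

```text
time: 1.45
tool_pos: [0.3965, -0.2482, 0.2312]
ee_rot: [0.983, 0.183, 0.0, 0.0]
contact_force: [-0.4, -0.4, -0.1]
opening: 0.0498
time: 2.95
tool_pos: [0.5429, -0.0298, 0.2312]
ee_rot: [0.996, 0.087, -0.0, 0.0]
contact_force: [-0.3, 0.2, 0.5]
opening: 0.0497
(array([ 0.54291   , -0.02985686,  0.23124782]), array([ 9.96188328e-01,  8.72284958e-02, -7.05338364e-05,  2.62836945e-05])) 0.17467898509478944
shift [ 1.844 -2.009  0.031] turn 0.0 q6 1.21
pred post1 [[225.66432476 110.07195722]]
```

View pics/w1.png

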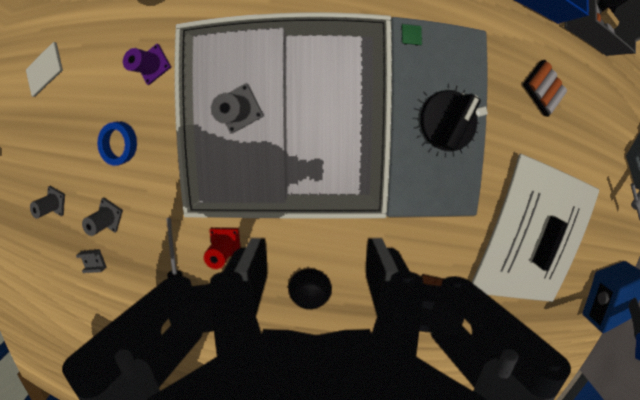

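The wrist view shows post1's top at (229,105), the rim corners near (178,23), (390,17), (388,215), (185,215), and the shelf/bay step at column 286. No further brackets are visible. I'll refine the box and post1 poses from it.

```bash
python3 - <<'E'
from h import *
p=pose(); im=cv2.imread("pics/w1.png")
c=pix2w("wrist",[[178,23],[390,17],[388,216],[185,216]],.085,p); print(c.round(4))
print([round(float(np.linalg.norm(c[i]-c[i-1])),3) for i in range(4)])
ex=(c[0]+c[1]-c[2]-c[3])[:2]; ey=(c[0]+c[3]-c[1]-c[2])[:2]
print("box",c.mean(0)[:2],np.arctan2(ex[1],ex[0]),np.arctan2(-ey[0],ey[1]))
print("post1",pix2w("wrist",[[229,105]],.104,p))
a=cv2.resize(im[0:230,165:500],(800,549),interpolation=cv2.INTER_CUBIC);cv2.imwrite("pics/w1z.png",a)
E
```

```text
[[ 0.6843  0.1342  0.085 ]
 [ 0.7176 -0.0699  0.085 ]
 [ 0.5244 -0.1066  0.085 ]
 [ 0.487   0.1009  0.085 ]]
[0.2, 0.207, 0.197, 0.211]
box [0.60334958 0.01462618] 0.17722341986284468 0.17005821454088121
post1 [[0.60654901 0.05963284 0.104     ]]
```

View pics/w1z.png

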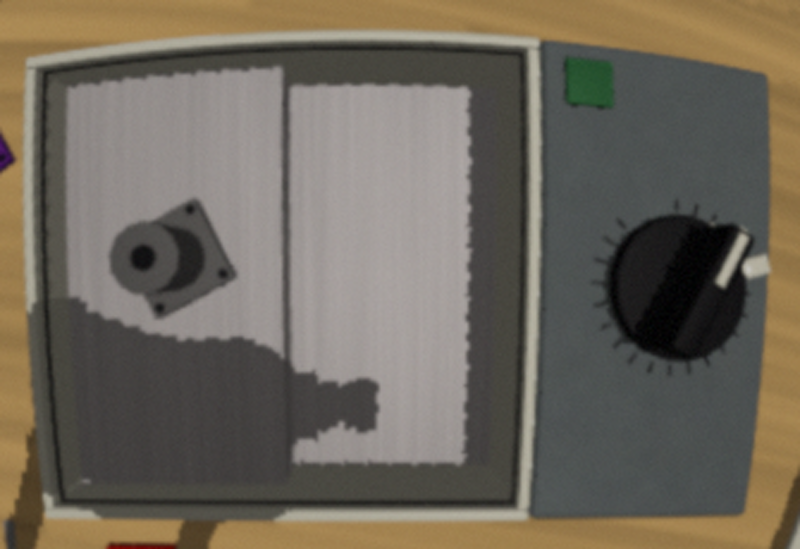

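```bash
python3 - <<'E'
from h import *
d,t=go([.603,.0625,.074])
E
```

```text
shift [ 1.88  -2.015  3.932] turn 0 q6 1.21
```

```bash
python3 -m creep '[[50,0.47,-0.5,0,0],[50,0.47,-0.5,0,0],[50,0.47,-0.5,0,0],[50,0.47,-0.515,0,0],[50,0,0,0,0],[50,0,0,0,0],[50,0,0,0.8,0],[50,0,0,0.8,0]]' && python3 - <<'E'
from h import *
d,t=go([.603,.0625,.074])
p=pose(); im=viewer.read_camera("wrist")[:,:,::-1]; cv2.imwrite("pics/w2.png",im); print(w2pix("wrist",[[.603,.0625,.104],p[0]],p))
E
```

```text
time: 4.05
tool_pos: [0.6029, 0.0615, 0.1673]
ee_rot: [0.996, 0.086, 0.001, 0.0]
contact_force: [0.4, -0.9, 0.2]
opening: 0.0501
shift [ 0.004 -0.027  2.332] turn 0 q6 1.39
[[314.80630366 212.4751899 ]
 [316.28351979 251.92528944]]
```

View pics/w2.png

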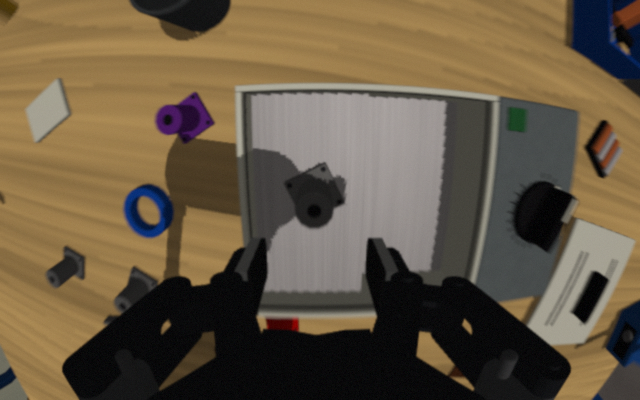

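The post hole is at (313,211), within 2 px of the prediction (315,212), so I'll descend, grip and lift.

```bash
python3 -m creep '[[50,0,0,0.6,0],[50,0,0,0.6,0],[50,0,0,0.6,0],[50,0,0,0.53,0],[50,0,0,0,0],[20,0,0,0,0],[20,0,0,0,0],[20,0,0,0,0],[20,0,0,0,0],[20,0,0,-0.5,0],[20,0,0,-0.5,0],[20,0,0,-0.5,0]]' 40 && python3 -m creep '[[20,0,0,-0.5,0],[20,0,0,0,0]]' && python3 - <<'E'
from h import *
b=np.array([.6013,.0149]);c,s=np.cos(.174),np.sin(.174);M=np.array([[c,-s],[s,c]])
for x in(-.06,0,.06): print(x,b+M@[x,-.05])
w=b+M@[.06,-.05]; go([*w,.155])
E
```

```text
time: 5.6
tool_pos: [0.6028, 0.0628, 0.1345]
ee_rot: [0.996, 0.087, -0.0, -0.0]
contact_force: [-0.3, 0.1, -0.0]
opening: 0.0265
time: 5.85
tool_pos: [0.6042, 0.0628, 0.1556]
ee_rot: [0.996, 0.087, 0.002, 0.0]
contact_force: [-0.2, 0.0, 0.0]
opening: 0.0268
-0.06 [ 0.55086216 -0.04473241]
0 [ 0.60995617 -0.03434501]
0.06 [ 0.66905018 -0.02395761]
shift [1.222 2.416 0.021] turn 0 q6 1.39
```

```bash
python3 -m creep '[[20,0.3,0.6,0,0],[20,0.3,0.6,0,0],[20,0.3,0.6,0,0],[20,0.32,0.62,0,0],[20,0,0,0,0],[20,0,0,0,0]]' && python3 - <<'E'
from h import *
go([.669,-.024,.039]); print(read_state()["opening"])
E
```

```text
time: 6.6
tool_pos: [0.6677, -0.025, 0.153]
ee_rot: [0.996, 0.086, -0.001, -0.0]
contact_force: [-0.1, -0.7, 0.4]
opening: 0.0274
shift [ 0.042 -0.017  2.85 ] turn 0 q6 1.26
0.02739006496412405
```

```bash
python3 -m creep '[[20,0,0,0.5,0],[20,0,0,0.5,0],[20,0,0,0.5,0],[20,0,0,0.5,0],[20,0,0,0.4,0],[20,0,0,0.2,0],[20,0,0,0.2,0],[20,0,0,0,0],[20,0,0,0,0]]' && python3 -m creep '[[45,0,0,0,0],[45,0,0,0,0],[45,0,0,0,0],[45,0,0,-0.5,0],[45,0,0,-0.8,0],[45,0,0,-0.8,0],[45,0,0,-0.8,0],[45,0,0,-0.8,0],[45,0,0,-0.8,0],[45,0,0,0,0],[45,0,0,0,0]]' && python3 - <<'E'
from h import *
p=pose(); im=viewer.read_camera("wrist")[:,:,::-1]; cv2.imwrite("pics/w3.png",im)
print(w2pix("wrist",[.669,-.024,.068],p)); go([.4272,.264,.2])
im=viewer.read_camera("top")[:,:,::-1]; cv2.imwrite("pics/t3.png",im)
E
```

```text
time: 7.72
tool_pos: [0.6684, -0.0244, 0.0426]
ee_rot: [0.996, 0.087, 0.001, 0.0]
contact_force: [0.3, 0.3, -0.0]
opening: 0.0268
time: 9.1
tool_pos: [0.6673, -0.0242, 0.2212]
ee_rot: [0.996, 0.087, -0.001, -0.0]
contact_force: [0.2, 0.1, -0.8]
opening: 0.0455
[[316.4187136  181.80549762]]
shift [-4.66  -8.133  0.532] turn 0 q6 1.26
```

```bash
python3 -m creep '[[60,-0.38,-0.68,0,0],[60,-0.38,-0.68,0,0],[60,-0.38,-0.68,0,0],[60,-0.38,-0.68,0,0],[60,-0.38,-0.68,0,0],[60,-0.38,-0.68,0,0],[60,-0.38,-0.68,0,0],[60,-0.38,-0.68,0,0],[60,-0.38,-0.68,0,0],[60,-0.38,-0.68,0,0],[60,-0.38,-0.68,0,0],[60,-0.38,-0.68,0,0]]' && python3 -m creep '[[60,0,0,0,0],[60,0,0,0,0]]' && python3 - <<'E'
from h import *
p=pose(); im=viewer.read_camera("wrist")[:,:,::-1]
print(w2pix("wrist",[[.427,.264,.056],[.4267,.3873,.056],[.337,.307,.018]],p)); go([.4272,.264,.03])
a=cv2.imread("pics/w3.png")
cv2.imwrite("pics/m4.png",np.vstack([a[60:360],im[0:300]])[:, :])
E
```

```text
time: 10.7
tool_pos: [0.4305, 0.2661, 0.2208]
ee_rot: [0.996, 0.087, -0.001, 0.0]
contact_force: [0.6, 0.5, 0.4]
opening: 0.0601
time: 10.95
tool_pos: [0.4319, 0.2652, 0.2214]
ee_rot: [0.996, 0.087, -0.0, 0.001]
contact_force: [1.2, -0.1, 0.1]
opening: 0.0596
[[316.45289989 185.60335676]
 [201.6622814  166.90651297]
 [269.3903851  242.65445138]]
shift [-0.124  0.     4.787] turn 0 q6 1.81
```

View pics/m4.png

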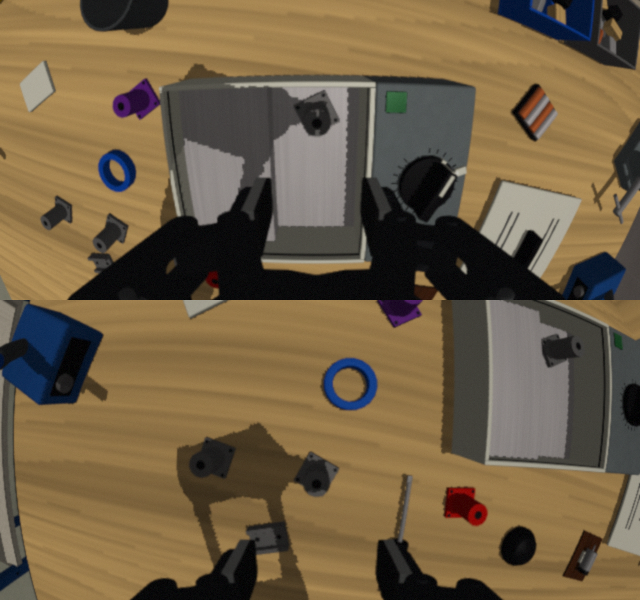

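Post1 stands in the bay as predicted. The bench posts are at about (201,163) and (317,176) and the bracket at (268,238), which is slightly off the predictions, so I'll refine.

```bash
python3 - <<'E'
from h import *
im=viewer.read_camera("wrist")[:,:,::-1]; p=pose()
cv2.imwrite("pics/w5.png",cv2.resize(im[120:270,160:360],(800,600),interpolation=cv2.INTER_CUBIC))
t=viewer.read_camera("top")[:,:,::-1]; cv2.imwrite("pics/t5.png",t)
print(p)
E
```

```text
(array([0.43233599, 0.26495591, 0.22161047]), array([ 9.96263276e-01,  8.63670931e-02, -2.19872810e-04,  4.02011669e-04]))
```

View pics/w5.png

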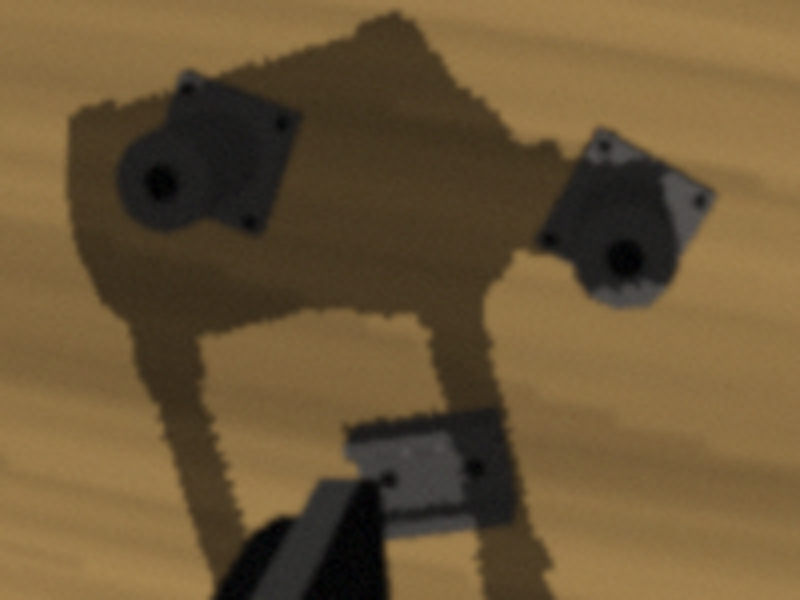

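Zoomed, the post3 hole is at (316.2,184.5) against a predicted (316.4,185.6), so it matches. The bracket's holes are at (257,240) and (279,237). I'll pick up post3.

```bash
python3 -m creep '[[60,-0.12,0,0.6,0],[60,0,0,0.7,0],[60,0,0,0.7,0],[60,0,0,0.7,0],[60,0,0,0.7,0],[60,0,0,0.7,0],[60,0,0,0.72,0],[60,0,0,0,0],[20,0,0,0,0],[20,0,0,0,0],[20,0,0,0,0],[20,0,0,0,0]]' 40 && python3 -m creep '[[20,0,0,-0.7,0],[20,0,0,-0.7,0],[20,0,0,-0.7,0],[20,0,0,-0.7,0],[20,0,0,-0.7,0],[20,0,0,0,0],[20,0,0,0,0]]' && python3 - <<'E'
from h import *
p=pose(); go([.61,-.0343,.17])
# bracket from previous wrist image
q=(np.array([0.43233599,0.26495591,0.22161047]),np.array([9.96263276e-01,8.63670931e-02,-2.2e-4,4e-4]))
h=pix2w("wrist",[[257.2,240],[278.8,236.8]],.008,q); print(h,h.mean(0)); v=h[1]-h[0]; print(np.arctan2(v[1],v[0]))
E
```

```text
time: 12.6
tool_pos: [0.4283, 0.2652, 0.0306]
ee_rot: [0.996, 0.087, 0.002, -0.0]
contact_force: [-0.2, -1.5, 7.1]
opening: 0.0267
time: 13.48
tool_pos: [0.4264, 0.2646, 0.1686]
ee_rot: [0.996, 0.087, -0.001, 0.0]
contact_force: [0.0, -0.1, -0.3]
opening: 0.0264
shift [ 3.228  8.153 -0.038] turn 0 q6 1.81
[[0.33346558 0.32373836 0.008     ]
 [0.34301953 0.29698679 0.008     ]] [0.33824255 0.31036257 0.008     ]
-1.2277783501254336
```

```bash
python3 -m creep '[[20,0.27,0.68,0,0],[20,0.27,0.68,0,0],[20,0.27,0.68,0,0],[20,0.27,0.68,0,0],[20,0.27,0.68,0,0],[20,0.27,0.68,0,0],[20,0.27,0.68,0,0],[20,0.27,0.68,0,0],[20,0.27,0.68,0,0],[20,0.27,0.68,0,0],[20,0.27,0.68,0,0],[20,0.27,0.68,0,0]]' && python3 -m creep '[[20,0,0,0,0],[20,0,0,0,0]]' && python3 - <<'E'
from h import *
go([.61,-.0343,.041]); print(read_state()["opening"])
E
```

```text
time: 14.98
tool_pos: [0.6109, -0.035, 0.1676]
ee_rot: [0.996, 0.087, -0.001, -0.0]
contact_force: [-0.2, -0.1, -0.2]
opening: 0.0269
time: 15.22
tool_pos: [0.6106, -0.034, 0.1685]
ee_rot: [0.996, 0.087, -0.001, -0.001]
contact_force: [-0.6, 0.0, -0.2]
opening: 0.0268
shift [-0.011  0.009  3.188] turn 0 q6 1.23
0.02675192460781773
```

```bash
python3 -m creep '[[20,0,0,0.5,0],[20,0,0,0.5,0],[20,0,0,0.5,0],[20,0,0,0.5,0],[20,0,0,0.5,0],[20,0,0,0.3,0],[20,0,0,0.2,0],[20,0,0,0.15,0],[20,0,0,0,0],[20,0,0,0,0]]' && python3 -m creep '[[45,0,0,0,0],[45,0,0,0,0],[45,0,0,0,0],[45,0,0,-0.5,0],[45,0,0,-0.8,0],[45,0,0,-0.8,0],[45,0,0,-0.8,0],[45,0,0,-0.8,0],[45,0,0,-0.8,0],[45,0,0,0,0],[45,0,0,0,0]]' && python3 - <<'E'
from h import *
p=pose(); im=viewer.read_camera("wrist")[:,:,::-1]; cv2.imwrite("pics/w6.png",im)
go([.4267,.3873,.22])
E
```

```text
time: 16.48
tool_pos: [0.6116, -0.0343, 0.0438]
ee_rot: [0.996, 0.087, 0.0, 0.0]
contact_force: [0.1, 0.1, -0.7]
opening: 0.027
time: 17.85
tool_pos: [0.6106, -0.0341, 0.2224]
ee_rot: [0.996, 0.087, -0.001, -0.0]
contact_force: [0.3, -0.1, -0.7]
opening: 0.0451
shift [ -2.699 -11.17    0.062] turn 0 q6 1.23
```

```bash
python3 -m creep '[[60,-0.18,-0.75,0,0],[60,-0.18,-0.75,0,0],[60,-0.18,-0.75,0,0],[60,-0.18,-0.75,0,0],[60,-0.18,-0.75,0,0],[60,-0.18,-0.75,0,0],[60,-0.18,-0.75,0,0],[60,-0.18,-0.75,0,0],[60,-0.18,-0.75,0,0],[60,-0.18,-0.75,0,0],[60,-0.18,-0.75,0,0],[60,-0.18,-0.75,0,0]]' && python3 -m creep '[[60,-0.18,-0.75,0,0],[60,-0.18,-0.75,0,0],[60,-0.18,-0.67,0,0],[60,0,0,0,0],[60,0,0,0,0],[60,0,0,0,0]]' && python3 - <<'E'
from h import *
p=pose(); im=viewer.read_camera("wrist")[:,:,::-1]
print(w2pix("wrist",[.4267,.3873,.056],p)); go([.4267,.3873,.028])
a=cv2.imread("pics/w6.png")
cv2.imwrite("pics/m7.png",np.vstack([a[60:360],im[60:360]]))
E
```

```text
time: 19.4
tool_pos: [0.4626, 0.3059, 0.2215]
ee_rot: [0.996, 0.087, -0.001, 0.001]
contact_force: [0.3, -0.3, 0.4]
opening: 0.0601
time: 20.15
tool_pos: [0.4279, 0.3862, 0.2228]
ee_rot: [0.996, 0.086, -0.0, 0.0]
contact_force: [0.6, -0.2, 0.0]
opening: 0.0602
[[314.84618793 181.4914062 ]]
shift [-0.024 -0.034  4.875] turn 0 q6 2.01
```

View pics/m7.png

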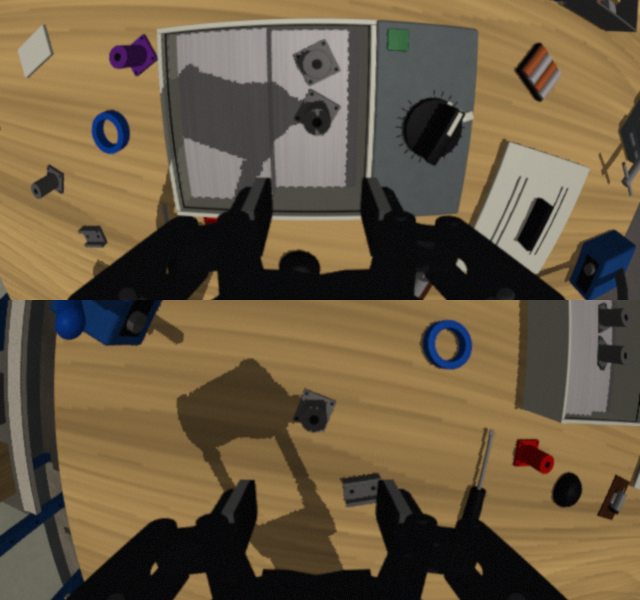

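Posts 1 and 3 stand in the bay, and post2's hole is at (314,182), matching the prediction. I'll pick it up.

```bash
python3 -m creep '[[60,0,0,0.7,0],[60,0,0,0.7,0],[60,0,0,0.7,0],[60,0,0,0.7,0],[60,0,0,0.7,0],[60,0,0,0.7,0],[60,0,0,0.65,0],[60,0,0,0,0],[20,0,0,0,0],[20,0,0,0,0],[20,0,0,0,0],[20,0,0,0,0]]' 40 && python3 -m creep '[[20,0,0,-0.7,0],[20,0,0,-0.7,0],[20,0,0,-0.7,0],[20,0,0,-0.7,0],[20,0,0,-0.7,0],[20,0,0,0,0],[20,0,0,0,0]]' && python3 - <<'E'
from h import *
go([.551,-.0447,.17]); 
E
```

```text
time: 21.7
tool_pos: [0.4288, 0.3878, 0.0307]
ee_rot: [0.996, 0.087, 0.002, -0.001]
contact_force: [0.8, 0.0, 6.9]
opening: 0.0271
time: 22.58
tool_pos: [0.4268, 0.3867, 0.1684]
ee_rot: [0.996, 0.087, -0.001, 0.0]
contact_force: [0.7, -0.1, 0.1]
opening: 0.0268
shift [ 1.192 11.159 -0.034] turn 0 q6 2.01
```

```bash
python3 -m creep '[[20,0.08,0.74,0,0],[20,0.08,0.74,0,0],[20,0.08,0.74,0,0],[20,0.08,0.74,0,0],[20,0.08,0.74,0,0],[20,0.08,0.74,0,0],[20,0.08,0.74,0,0],[20,0.08,0.74,0,0],[20,0.08,0.74,0,0],[20,0.08,0.74,0,0],[20,0.08,0.74,0,0],[20,0.08,0.74,0,0]]' && python3 -m creep '[[20,0.08,0.74,0,0],[20,0.08,0.74,0,0],[20,0.07,0.8,0,0],[20,0,0,0,0],[20,0,0,0,0]]' && python3 - <<'E'
from h import *
go([.551,-.0447,.041]); print(read_state()["opening"])
E
```

```text
time: 24.08
tool_pos: [0.5259, 0.043, 0.1675]
ee_rot: [0.996, 0.087, -0.002, -0.0]
contact_force: [-0.0, 0.7, -1.3]
opening: 0.0265
time: 24.7
tool_pos: [0.5506, -0.0436, 0.1681]
ee_rot: [0.996, 0.087, -0.001, -0.001]
contact_force: [0.0, -0.2, -0.3]
opening: 0.0268
shift [0.013 0.033 3.176] turn 0 q6 1.19
0.02678151286236908
```

```bash
python3 -m creep '[[20,0,0,0.5,0],[20,0,0,0.5,0],[20,0,0,0.5,0],[20,0,0,0.5,0],[20,0,0,0.5,0],[20,0,0,0.3,0],[20,0,0,0.2,0],[20,0,0,0.15,0],[20,0,0,0,0],[20,0,0,0,0]]' && python3 -m creep '[[45,0,0,0,0],[45,0,0,0,0],[45,0,0,0,0],[45,0,0,-0.5,0],[45,0,0,-0.8,0],[45,0,0,-0.8,0],[45,0,0,-0.8,0],[45,0,0,-0.8,0],[45,0,0,-0.8,0],[45,0,0,0,0],[45,0,0,0,0]]' && python3 - <<'E'
from h import *
im=viewer.read_camera("wrist")[:,:,::-1]; cv2.imwrite("pics/w8.png",im)
E
python3 -m creep '[[45,0,0,0,-0.17],[45,0,0,0,-0.17],[45,0,0,0,-0.17],[45,0,0,0,-0.17],[45,0,0,0,-0.17],[45,0,0,0,-0.17],[45,0,0,0,-0.17],[45,0,0,0,-0.17],[45,0,0,0,-0.17],[45,0,0,0,-0.17],[45,0,0,0,0]]'
python3 - <<'E'
from h import *
go([.3385,.309,.2],.31)
E
```

```text
time: 25.95
tool_pos: [0.5519, -0.0444, 0.0437]
ee_rot: [0.996, 0.087, 0.0, 0.0]
contact_force: [1.2, -0.8, -0.5]
opening: 0.0265
time: 27.32
tool_pos: [0.551, -0.0442, 0.2224]
ee_rot: [0.996, 0.087, -0.001, -0.0]
contact_force: [0.3, -0.0, -0.8]
opening: 0.0452
time: 28.75
tool_pos: [0.5509, -0.0441, 0.2218]
ee_rot: [0.593, 0.805, -0.001, -0.001]
contact_force: [-0.7, 0.4, -0.5]
opening: 0.045
shift [10.005 -2.452  0.564] turn -0.009 q6 -0.51
```

```bash
python3 -m creep '[[60,0.75,-0.18,0,0],[60,0.75,-0.18,0,0],[60,0.75,-0.18,0,0],[60,0.75,-0.18,0,0],[60,0.75,-0.18,0,0],[60,0.75,-0.18,0,0],[60,0.75,-0.18,0,0],[60,0.75,-0.18,0,0],[60,0.75,-0.18,0,0],[60,0.75,-0.18,0,0],[60,0.75,-0.18,0,0],[60,0.75,-0.18,0,0]]' && python3 -m creep '[[60,0.5,-0.13,0,0],[60,0,0,0,0],[60,0,0,0,0]]' && python3 - <<'E'
from h import *
p=pose(); im=viewer.read_camera("wrist")[:,:,::-1]
print(w2pix("wrist",[[.3385,.309,.008]],p)); go([.3385,.309,.004],.31); print(p)
a=cv2.imread("pics/w8.png")
cv2.imwrite("pics/m9.png",np.vstack([a[60:310],cv2.resize(im[130:240,190:470],(640,251),interpolation=cv2.INTER_CUBIC)]))
E
```

```text
time: 30.25
tool_pos: [0.3608, 0.2741, 0.2226]
ee_rot: [0.594, 0.805, -0.001, -0.0]
contact_force: [0.4, -0.2, -0.3]
opening: 0.0599
time: 30.62
tool_pos: [0.3509, 0.2905, 0.2229]
ee_rot: [0.593, 0.805, -0.001, 0.0]
contact_force: [-1.1, -0.3, -0.1]
opening: 0.0601
[[310.65576525 153.75500268]]
shift [ 0.543 -0.16   5.473] turn -0.008 q6 0.24
(array([0.35093439, 0.29048368, 0.22285144]), array([ 5.92750641e-01,  8.05385832e-01, -5.52018117e-04,  1.85614327e-04]))
```

View pics/m9.png

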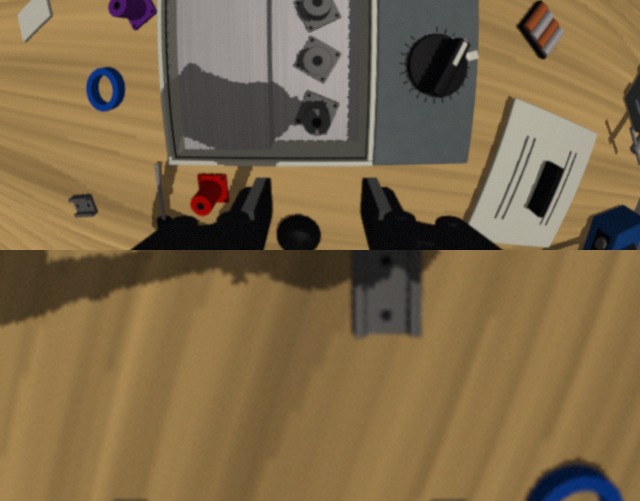

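All three posts stand in the bay. The bracket has been knocked aside: its holes are now at (358,135) and (358,158) against a predicted (311,154).

```bash
python3 - <<'E'
from h import *
p=pose()
h=pix2w("wrist",[[358.4,134.8],[358.4,158.4]],.008,p); v=h[1]-h[0]; a=np.arctan2(v[1],v[0]); c=h.mean(0); print(h,c,np.linalg.norm(v),a)
j=(a+np.pi/2); go([*c[:2],.2],j)
E
```

```text
[[0.38486205 0.34695947 0.008     ]
 [0.39370771 0.32058259 0.008     ]] [0.38928488 0.33377103 0.008     ] 0.027820601061169868 -1.2472257552186194
shift [0.753 1.234 0.572] turn -0.022 q6 0.24
```

```bash
python3 -m creep '[[60,0.38,0.62,0,0],[60,0.37,0.61,0,0],[60,0,0,0.5,0],[60,0,0,0.5,0],[60,0,0,0.5,-0.02],[60,0,0,0,0],[60,0,0,0,0]]' && python3 - <<'E'
from h import *
p=pose(); im=viewer.read_camera("wrist")[:,:,::-1]
print(w2pix("wrist",[[.38486,.34696,.008],[.3937,.3206,.008]],p)); go([.3893,.3338,.004]); print(p)
cv2.imwrite("pics/w10.png",im[100:300,180:460])
E
```

```text
time: 31.55
tool_pos: [0.3897, 0.3342, 0.1639]
ee_rot: [0.585, 0.811, 0.0, 0.0]
contact_force: [0.0, 0.2, 0.7]
opening: 0.0599
[[315.24941442 169.61521862]
 [315.33326601 196.90229854]]
shift [-0.012 -0.022  4.004] turn 0 q6 0.25
(array([0.38966207, 0.33418441, 0.1638746 ]), array([5.84786840e-01, 8.11186835e-01, 4.31606592e-04, 2.89002941e-04]))
```

View pics/w10.png

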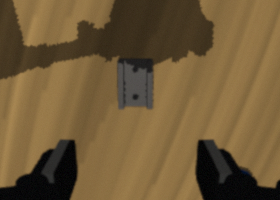

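The near hole is at (315,197), exactly as predicted, so I'll grasp it.

```bash
python3 -m creep '[[60,0,0,0.7,0],[60,0,0,0.7,0],[60,0,0,0.7,0],[60,0,0,0.7,0],[60,0,0,0.7,0],[60,0,0,0.3,0],[60,0,0,0.18,0],[60,0,0,0,0],[25,0,0,0,0],[25,0,0,0,0],[25,0,0,0,0],[25,0,0,0,0]]' 40 && python3 -m creep '[[25,0,0,-0.7,0],[25,0,0,-0.7,0],[25,0,0,-0.7,0],[25,0,0,-0.7,0],[25,0,0,-0.7,0],[25,0,0,0,0],[25,0,0,0,0]]' && python3 - <<'E'
from h import *
b=np.array([.6013,.0149]);c,s=np.cos(.174),np.sin(.174);M=np.array([[c,-s],[s,c]])
w=b+M@[0,.05]; print(w); go([*w,.16],.174)
E
```

```text
time: 33.1
tool_pos: [0.3896, 0.3349, 0.005]
ee_rot: [0.584, 0.812, 0.001, 0.0]
contact_force: [-0.2, -0.7, 5.2]
opening: 0.0328
time: 33.98
tool_pos: [0.3882, 0.3339, 0.1432]
ee_rot: [0.584, 0.812, -0.001, -0.0]
contact_force: [-1.2, -0.7, -0.5]
opening: 0.0334
[0.59264383 0.06414501]
shift [-8.018  2.707 -0.419] turn 0.149 q6 0.25
```

```bash
python3 -m creep '[[25,-0.67,0.225,-0.03,0],[25,-0.67,0.225,-0.03,0],[25,-0.67,0.225,-0.03,0],[25,-0.67,0.225,-0.03,0],[25,-0.67,0.225,-0.03,0],[25,-0.67,0.225,-0.03,0],[25,-0.67,0.225,-0.03,0],[25,-0.67,0.225,-0.03,0],[25,-0.67,0.225,-0.03,0],[25,-0.67,0.225,-0.03,0],[25,-0.67,0.225,-0.03,0],[25,-0.67,0.225,-0.03,0]]' && python3 -m creep '[[25,0,0,0,0.075],[25,0,0,0,0.075],[25,0,0,0,0],[25,0,0,0,0]]' && python3 - <<'E'
from h import *
go([.5926,.064,.055],.174); print(read_state()["opening"])
E
```

```text
time: 35.48
tool_pos: [0.5928, 0.0629, 0.1565]
ee_rot: [0.584, 0.812, -0.001, -0.001]
contact_force: [-0.3, -0.2, 0.2]
opening: 0.033
time: 35.98
tool_pos: [0.5928, 0.0637, 0.1575]
ee_rot: [0.643, 0.766, -0.001, -0.001]
contact_force: [-0.2, -0.4, -1.4]
opening: 0.0329
shift [7.000e-03 2.000e-03 2.562e+00] turn 0.0 q6 -0.18
0.03288443317924039
```

```bash
python3 -m creep '[[25,0,0,0.5,0],[25,0,0,0.5,0],[25,0,0,0.5,0],[25,0,0,0.5,0],[25,0,0,0.3,0],[25,0,0,0.15,0],[25,0,0,0.08,0],[25,0,0,0,0],[25,0,0,0,0]]' && python3 -m creep '[[50,0,0,0,0],[50,0,0,0,0],[50,0,0,0,0],[50,0,0,-0.5,0],[50,0,0,-0.8,0],[50,0,0,-0.8,0],[50,0,0,-0.8,0],[50,0,0,-0.8,0],[50,0,0,-0.8,0],[50,0,0,-0.8,0],[50,0,0,0,0],[50,0,0,0,0]]' && python3 - <<'E'
from h import *
im=viewer.read_camera("wrist")[:,:,::-1]; cv2.imwrite("pics/w11.png",im); p=pose(); np.save("p11.npy",np.r_[p])
go([.506,-.39,.27],1.526)
E
```

```text
time: 37.1
tool_pos: [0.5938, 0.0637, 0.0579]
ee_rot: [0.643, 0.766, 0.0, 0.001]
contact_force: [0.0, -0.2, -1.0]
opening: 0.0328
time: 38.6
tool_pos: [0.5927, 0.0637, 0.2683]
ee_rot: [0.643, 0.766, -0.001, -0.001]
contact_force: [0.0, -0.4, -0.3]
opening: 0.0501
shift [-10.8    -4.082  -0.05 ] turn -1.353 q6 -0.18
```

```bash
python3 -m creep '[[60,-0.72,-0.27,0,0],[60,-0.72,-0.27,0,0],[60,-0.72,-0.27,0,0],[60,-0.72,-0.27,0,0],[60,-0.72,-0.27,0,0],[60,-0.72,-0.27,0,0],[60,-0.72,-0.27,0,0],[60,-0.72,-0.27,0,0],[60,-0.72,-0.27,0,0],[60,-0.72,-0.27,0,0],[60,-0.72,-0.27,0,0],[60,-0.72,-0.27,0,0]]' && python3 -m creep '[[60,-0.72,-0.27,0,0],[60,-0.72,-0.27,0,0],[60,-0.72,-0.27,0,0],[60,0,0,0,-0.17],[60,0,0,0,-0.17],[60,0,0,0,-0.17],[60,0,0,0,-0.17],[60,0,0,0,-0.17],[60,0,0,0,-0.17],[60,0,0,0,-0.17],[60,0,0,0,-0.16]]' && python3 -m creep '[[60,0,0,0,0],[60,0,0,0,0]]' && python3 - <<'E'
from h import *
p=pose(); im=viewer.read_camera("wrist")[:,:,::-1]; cv2.imwrite("pics/w12.png",im); np.save("p12.npy",np.r_[p])
go([.506,-.39,.03],1.526)
t=viewer.read_camera("top")[:,:,::-1]; cv2.imwrite("pics/t12.png",t)
a=cv2.imread("pics/w11.png")
cv2.imwrite("pics/m12.png",np.vstack([cv2.resize(a[40:260,180:580],(800,440))[:270],cv2.resize(im[60:260,120:520],(800,400),interpolation=cv2.INTER_CUBIC)[:330]]))
E
```

```text
time: 40.15
tool_pos: [0.5243, -0.2996, 0.2674]
ee_rot: [0.643, 0.766, -0.0, -0.002]
contact_force: [-0.4, 0.1, -0.3]
opening: 0.0598
time: 41.52
tool_pos: [0.5076, -0.3893, 0.2673]
ee_rot: [0.021, 1.0, 0.001, -0.001]
contact_force: [0.2, 0.1, -0.3]
opening: 0.0604
time: 41.78
tool_pos: [0.5079, -0.3895, 0.2683]
ee_rot: [0.025, 1.0, 0.001, -0.001]
contact_force: [-0.3, 0.5, 0.8]
opening: 0.0601
shift [ 0.042 -0.016  5.965] turn -0.005 q6 -2.28
```

View pics/m12.png

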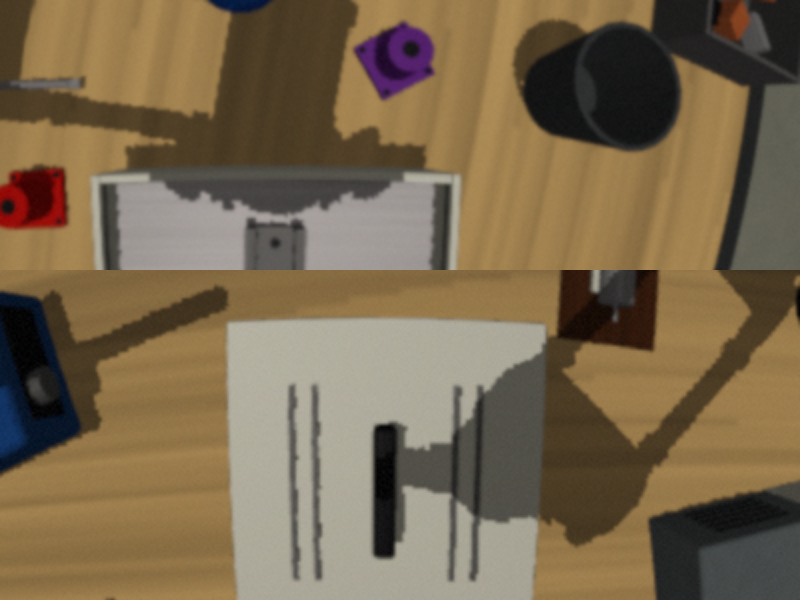

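The bracket lies flat on the shelf. The lid's bar runs from (312,138) to (312,203) in the wrist picture, already parallel to the jaws' width.

```bash
python3 - <<'E'
from h import *
p=pose(); print(p[0])
h=pix2w("wrist",[[312,138.5],[312,203.5]],.05,p); print(h.round(4),h.mean(0),np.linalg.norm(h[1]-h[0])); v=h[0]-h[1]; print(np.arctan2(v[1],v[0]))
l=lambda a:np.array(a)/2+[120,60]
e=pix2w("wrist",l([[228,52],[546,54],[234,320],[533,320]]),.016,p); print(e.round(4))
v=e[0]-e[2];print(np.arctan2(v[1],v[0])); v=e[1]-e[3];print(np.arctan2(v[1],v[0])); v=e[0]-e[1]; print(np.arctan2(-v[0],v[1]))
print(go([*h.mean(0)[:2],.024]))
E
```

```text
[ 0.50801292 -0.38966072  0.2688195 ]
[[ 0.4688 -0.3922  0.05  ]
 [ 0.5478 -0.3963  0.05  ]] [ 0.5083092  -0.39423773  0.05      ] 0.07908135915499118
3.0892175957397283
[[ 0.3959 -0.4894  0.016 ]
 [ 0.4078 -0.2855  0.016 ]
 [ 0.5768 -0.5027  0.016 ]
 [ 0.587  -0.2957  0.016 ]]
3.0682181355716005
3.084968230738147
3.08360599397487
shift [-0.017 -0.117  6.12 ] turn 0 q6 -2.28
(array([-0.01683762, -0.11670234,  6.12042579]), 0)
```

```bash
python3 -m creep '[[60,0,-0.08,0.7,0],[60,0,0,0.7,0],[60,0,0,0.7,0],[60,0,0,0.7,0],[60,0,0,0.7,0],[60,0,0,0.7,0],[60,0,0,0.7,0],[60,0,0,0.7,0],[60,0,0,0.4,0],[60,0,0,0.2,0],[60,0,0,0,0],[60,0,0,0,0]]' 90 && python3 -m creep '[[5,0,0,0,0],[5,0,0,0,0],[5,0,0,0,0],[5,0,0,0,0],[5,0,0,0,0],[5,0,0,0,0]]' 90 && python3 -m creep '[[5,0,0,-0.3,0],[5,0,0,-0.5,0],[5,0,0,-0.5,0],[5,0,0,-0.5,0],[5,0,0,-0.6,0],[5,0,0,-0.6,0],[5,0,0,-0.6,0],[5,0,0,-0.6,0],[5,0,0,0,0],[5,0,0,0,0]]' && python3 - <<'E'
from h import *
p=pose(); print(p)
go([.6013,.0149,.19],.174)
E
```

```text
time: 43.38
tool_pos: [0.5086, -0.3936, 0.0224]
ee_rot: [0.024, 1.0, -0.001, 0.001]
contact_force: [0.6, -0.6, -0.3]
opening: 0.0604
time: 44.12
tool_pos: [0.5083, -0.3934, 0.0221]
ee_rot: [0.024, 1.0, -0.001, 0.0]
contact_force: [-0.3, 0.9, 5.3]
opening: 0.0128
time: 45.38
tool_pos: [0.5073, -0.3923, 0.188]
ee_rot: [0.024, 1.0, 0.001, -0.001]
contact_force: [-0.6, -0.1, -3.0]
opening: 0.0126
(array([ 0.50729249, -0.39225379,  0.18801371]), array([ 2.38505486e-02,  9.99714775e-01,  8.23966498e-04, -9.17100738e-04]))
shift [-1.862 10.279 -0.037] turn 1.349 q6 -2.29
```

```bash
python3 -m creep '[[5,-0.115,0.64,0,0],[5,-0.115,0.64,0,0],[5,-0.115,0.64,0,0],[5,-0.115,0.64,0,0],[5,-0.115,0.64,0,0],[5,-0.115,0.64,0,0],[5,-0.115,0.64,0,0],[5,-0.115,0.64,0,0],[5,-0.115,0.64,0,0],[5,-0.115,0.64,0,0],[5,-0.115,0.64,0,0],[5,-0.115,0.64,0,0]]' && python3 -m creep '[[5,-0.115,0.64,0,0],[5,-0.115,0.64,0,0],[5,-0.115,0.64,0,0],[5,-0.115,0.64,0,0],[5,0,0,0,0.17],[5,0,0,0,0.17],[5,0,0,0,0.17],[5,0,0,0,0.17],[5,0,0,0,0.17],[5,0,0,0,0.17],[5,0,0,0,0.17],[5,0,0,0,0.16]]' && python3 -m creep '[[5,0,0,0,0],[5,0,0,0,0],[5,0,0,0,0]]' && python3 - <<'E'
from h import *
go([.6013,.0149,.19],.174)
p=pose(); print(p); np.save("p13.npy",np.r_[p])
im=viewer.read_camera("wrist")[:,:,::-1]; cv2.imwrite("pics/w13.png",im)
cv2.imwrite("pics/t13.png",viewer.read_camera("top")[:,:,::-1]);cv2.imwrite("pics/s13.png",viewer.read_camera("side")[:,:,::-1])
E
```

```text
time: 46.88
tool_pos: [0.5771, -0.0859, 0.1889]
ee_rot: [0.023, 1.0, 0.0, -0.001]
contact_force: [0.9, -0.6, -3.3]
opening: 0.0124
time: 48.38
tool_pos: [0.5999, 0.0145, 0.1888]
ee_rot: [0.645, 0.764, -0.0, -0.001]
contact_force: [-0.3, 0.4, -3.1]
opening: 0.0127
time: 48.75
tool_pos: [0.6008, 0.0131, 0.1892]
ee_rot: [0.643, 0.766, -0.0, -0.0]
contact_force: [-1.0, -0.3, -2.4]
opening: 0.0128
shift [ 0.043  0.019 -0.019] turn 0.001 q6 -0.27
(array([0.60084791, 0.01307489, 0.18922093]), array([ 6.42753228e-01,  7.66073285e-01, -5.76349174e-05, -7.59582203e-05]))
```

View pics/w13.png

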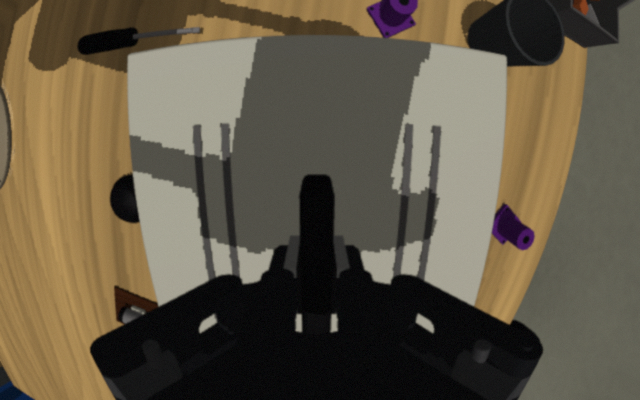

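The lid hangs level and square in the grip, with plate corners at about (128,53) and (506,55). I'll work out its offset from the TCP.

```bash
python3 - <<'E'
from h import *
p=pose(); b=np.array([.6013,.0149])
z=p[0][2]-.022+.016
e=pix2w("wrist",[[128,53],[506,55]],z,p)
m=R.from_quat(p[1]).inv().apply(e-p[0]); print("corners in tool",m.round(4), "expect x -.108, y -+.103")
im=cv2.imread("pics/w1z.png")
q=(np.array([0.54291,-0.02985686,0.23124782]),np.array([9.96188328e-01,8.72284958e-02,-7.05e-5,2.6e-5]))
c=pix2w("wrist",np.array([[26,58],[541,38],[531,518],[45,518]])/2.388+[165,0],.085,q); ex=(c[0]+c[1]-c[2]-c[3])[:2]; ey=(c[0]+c[3]-c[1]-c[2])[:2]
print("box",c.mean(0)[:2],np.arctan2(ex[1],ex[0]),np.arctan2(-ey[0],ey[1]),[round(float(np.linalg.norm(c[i]-c[i-1])),3) for i in range(4)])
# where do tub rim corners / lid plate corners fall in top and side views
t=cv2.imread("pics/t13.png"); s=cv2.imread("pics/s13.png")
cv2.imwrite("pics/ts13.png",np.hstack([cv2.resize(t[120:250,250:420],(510,390),interpolation=cv2.INTER_CUBIC),cv2.resize(s[120:250,230:330+40][:, :97],(291,390),interpolation=cv2.INTER_CUBIC)]))
E
```

```text
corners in tool [[ 0.1084 -0.1015  0.006 ]
 [ 0.1073  0.1032  0.006 ]] expect x -.108, y -+.103
box [0.60287769 0.01505282] 0.17429241507637905 0.1760470592277037 [0.2, 0.211, 0.199, 0.212]
```

View pics/ts13.png

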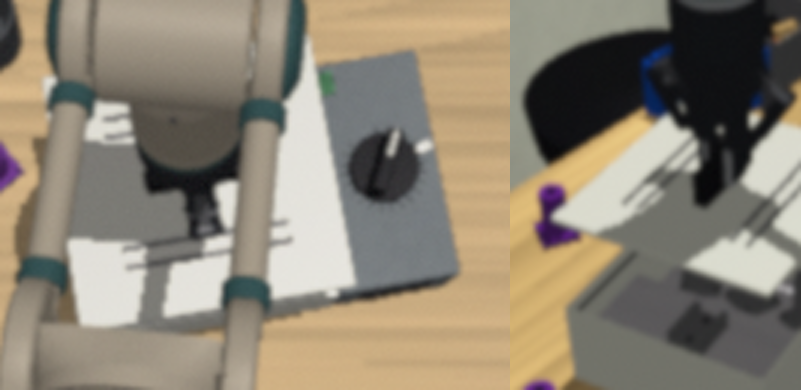

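Lid centre is within 1 mm of the TCP. I'll centre it and lower it while watching the forces.

```bash
python3 -m creep '[[5,0.04,0.02,0,0],[5,0,0,0.4,0],[5,0,0,0.4,0],[5,0,0,0.4,0],[5,0,0,0.4,0],[5,0,0,0.35,0],[5,0,0,0,0],[5,0,0,0,0]]' && python3 -m creep '[[5,0,0,0.1,0],[5,0,0,0,0],[5,0,0,0,0]]' && python3 - <<'E'
from h import *
go([.6013,.0149,.103],.174); print(read_state()["opening"])
E
```

```text
time: 49.9
tool_pos: [0.6021, 0.0143, 0.1116]
ee_rot: [0.643, 0.766, 0.0, 0.0]
contact_force: [0.6, 0.2, -2.0]
opening: 0.0129
time: 50.28
tool_pos: [0.6017, 0.0144, 0.1075]
ee_rot: [0.643, 0.766, 0.0, 0.0]
contact_force: [-0.7, -0.3, -3.1]
opening: 0.012
shift [ 0.015 -0.007  0.113] turn -0.001 q6 -0.26
0.012047034300586814
```

```bash
python3 -m creep '[[5,0,0,0.05,0],[5,0,0,0.05,0],[5,0,0,0,0],[5,0,0,0,0]]' && python3 -m creep '[[5,0,0,0.05,0],[5,0,0,0.05,0],[5,0,0,0,0],[5,0,0,0,0]]' && python3 -m creep '[[5,0,0,0.04,0],[5,0,0,0,0],[5,0,0,0,0]]'
```

```text
time: 50.78
tool_pos: [0.6016, 0.0143, 0.1033]
ee_rot: [0.643, 0.766, -0.0, 0.0]
contact_force: [-0.5, 0.7, -2.3]
opening: 0.0126
time: 51.28
tool_pos: [0.6016, 0.0144, 0.0993]
ee_rot: [0.643, 0.766, -0.0, 0.0]
contact_force: [-0.3, -0.2, -4.1]
opening: 0.0123
time: 51.65
tool_pos: [0.6016, 0.0144, 0.0977]
ee_rot: [0.643, 0.766, -0.0, 0.0]
contact_force: [0.6, -0.1, -2.3]
opening: 0.0126
```

```bash
python3 -m creep '[[5,0,0,0.03,0],[5,0,0,0,0],[5,0,0,0,0]]' && python3 -m creep '[[5,0,0,0.03,0],[5,0,0,0,0],[5,0,0,0,0]]' && python3 -m creep '[[40,0,0,0,0],[40,0,0,0,0],[40,0,0,0,0],[40,0,0,-0.3,0],[40,0,0,-0.6,0],[40,0,0,-0.8,0],[40,0,0,-0.8,0],[40,0,0,-0.8,0],[40,0,0,-0.8,0],[40,0,0,0,0],[40,0,0,0,0]]' && python3 - <<'E'
from h import *
p=pose(); print(p); np.save("p14.npy",np.r_[p])
im=viewer.read_camera("wrist")[:,:,::-1]; cv2.imwrite("pics/w14.png",im)
cv2.imwrite("pics/t14.png",viewer.read_camera("top")[:,:,::-1]);cv2.imwrite("pics/s14.png",viewer.read_camera("side")[:,:,::-1])
b=np.array([.602,.0148]);c,s=np.cos(.174),np.sin(.174);M=np.array([[c,-s],[s,c]])
go([*(b+M@[0,-.163]),.23],.174-.52+np.pi/2)
# lid corner check: plate top home at z=.091
cor=np.array([[b+M@[x,y],] for x,y in((.103,-.108),(-.103,-.108),(-.103,.108),(.103,.108))]).reshape(-1,2)
for zz in(.091,.100): print(zz,w2pix("side",np.c_[cor,[zz]*4],).round(1).tolist(),w2pix("top",np.c_[cor,[zz]*4]).round(1).tolist())
E
```

```text
time: 52.02
tool_pos: [0.6018, 0.0144, 0.0971]
ee_rot: [0.643, 0.766, 0.0, 0.0]
contact_force: [-2.0, 0.4, 3.7]
opening: 0.0125
time: 52.4
tool_pos: [0.6018, 0.0143, 0.097]
ee_rot: [0.643, 0.766, 0.0, 0.001]
contact_force: [-2.6, 1.3, 9.4]
opening: 0.0127
time: 53.78
tool_pos: [0.6011, 0.0144, 0.2588]
ee_rot: [0.643, 0.766, -0.0, -0.0]
contact_force: [-0.8, -0.2, -1.4]
opening: 0.0397
(array([0.60108237, 0.01444068, 0.25882447]), array([ 6.43362785e-01,  7.65561328e-01, -2.73159116e-04, -3.23591030e-04]))
shift [-4.072  0.037  0.693] turn -1.052 q6 -0.26
0.091 [[289.2, 177.9], [352.7, 198.0], [315.1, 246.8], [245.8, 220.3]] [[349.7, 140.5], [364.5, 218.5], [279.7, 233.2], [267.3, 154.7]]
0.1 [[289.1, 175.4], [352.8, 195.5], [315.1, 244.1], [245.4, 217.7]] [[349.9, 139.5], [364.8, 218.1], [279.3, 232.8], [266.8, 153.8]]
```

Contact came at TCP z = 0.097, exactly the seated height, so the lid is home. Next is the dial.

```bash
python3 -m creep '[[50,-0.58,0.005,0.1,0],[50,-0.58,0.005,0.1,0],[50,-0.58,0.005,0.1,0],[50,-0.58,0.005,0.1,0],[50,-0.58,0.005,0.1,0],[50,-0.58,0.005,0.1,0],[50,-0.58,0.005,0.1,0],[50,0,0,0,0]]' && python3 -m creep '[[50,0,0,0,-0.175],[50,0,0,0,-0.175],[50,0,0,0,-0.175],[50,0,0,0,-0.175],[50,0,0,0,-0.175],[50,0,0,0,-0.175],[50,0,0,0,0],[50,0,0,0,0]]' && python3 - <<'E'
from h import *
p=pose(); np.save("p15.npy",np.r_[p])
im=viewer.read_camera("wrist")[:,:,::-1]; cv2.imwrite("pics/w15.png",im); s=viewer.read_camera("side")[:,:,::-1]
cv2.imwrite("pics/s15.png",s); cv2.imwrite("pics/t15.png",viewer.read_camera("top")[:,:,::-1])
b=np.array([.602,.0148]);c,sn=np.cos(.174),np.sin(.174);M=np.array([[c,-sn],[sn,c]]); d=b+M@[0,-.163]
print("dial",d); go([*d,.23],.174-.52+np.pi/2); print(w2pix("wrist",[[*d,.123],[*d,.087]],p))
cv2.imwrite("pics/m15.png",np.hstack([cv2.resize(im[90:260,200:400],(520,442),interpolation=cv2.INTER_CUBIC),cv2.resize(s[150:276,220:300+0][:, :],(280,442),interpolation=cv2.INTER_CUBIC)]))
E
```

```text
time: 54.92
tool_pos: [0.631, -0.1474, 0.2305]
ee_rot: [0.644, 0.765, -0.0, -0.0]
contact_force: [-0.6, 0.7, 0.6]
opening: 0.0502
time: 55.92
tool_pos: [0.6309, -0.1449, 0.2314]
ee_rot: [0.174, 0.985, 0.0, 0.0]
contact_force: [-1.0, 0.1, 0.6]
opening: 0.0498
dial [ 0.6302191  -0.14573873]
shift [ 0.011 -0.019  0.034] turn -0.003 q6 -1.56
[[314.60995481 195.10558381]
 [314.7691968  185.25680369]]
```

View pics/m15.png

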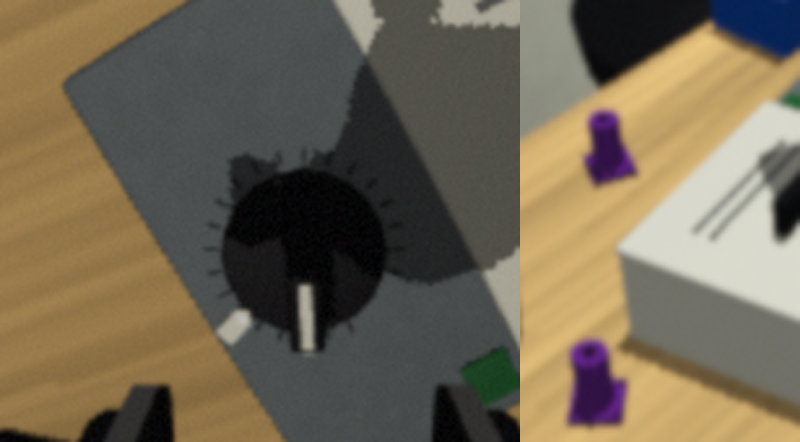

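The lid's plate sits flush on the rim. In the crop the pointer line runs (305,285)→(307,350), the tick circle is centred at about (305,250), and the white tab is at (235,327). I'll work out the angles from these.

```bash
python3 - <<'E'
from h import *
P=np.load("p15.npy"); p=(P[:3],P[3:]); im=cv2.imread("pics/w15.png")
g=lambda a:np.array(a)/2.6+[200,90]
ax=pix2w("wrist",g([[305.3,249.5]]),.085,p)[0,:2]; d0=np.array([.6302,-.1457]); print("axis",ax)
hsv=cv2.cvtColor(im,cv2.COLOR_BGR2HSV); m=((hsv[...,1]<50)&(hsv[...,2]>120)).astype(np.uint8); m[:190]=0;m[230:]=0;m[:,:280]=0;m[:,330:]=0
n,l,s,ce=cv2.connectedComponentsWithStats(m)
for i in range(1,n):
    if s[i,4]<15: continue
    for A in(ax,d0,(ax+d0)/2):
        for z in(.086,.123):
            w=pix2w("wrist",[ce[i]],z,p)[0,:2]-A; print(i,s[i],ce[i].round(1),z,"r",np.linalg.norm(w).round(4),"cw",round(.174-np.arctan2(w[1],w[0]),3))
h=pix2w("wrist",g([[305,285],[306.5,335]]),.123,p); v=h[1]-h[0]; print("line cw",.174-np.arctan2(v[1],v[0]),h-[*ax,0])
E
```

```text
axis [ 0.63219276 -0.14374921]
1 [315 200   6  25 107] [317.2 211.5] 0.086 r 0.0256 cw 0.531
1 [315 200   6  25 107] [317.2 211.5] 0.123 r 0.0134 cw 0.55
1 [315 200   6  25 107] [317.2 211.5] 0.086 r 0.0269 cw 0.437
1 [315 200   6  25 107] [317.2 211.5] 0.123 r 0.0148 cw 0.376
1 [315 200   6  25 107] [317.2 211.5] 0.086 r 0.0262 cw 0.483
1 [315 200   6  25 107] [317.2 211.5] 0.123 r 0.014 cw 0.459
2 [283 209  14  13 109] [289.9 215.2] 0.086 r 0.04 cw 1.271
2 [283 209  14  13 109] [289.9 215.2] 0.123 r 0.0292 cw 1.484
2 [283 209  14  13 109] [289.9 215.2] 0.086 r 0.0393 cw 1.203
2 [283 209  14  13 109] [289.9 215.2] 0.123 r 0.0279 cw 1.397
2 [283 209  14  13 109] [289.9 215.2] 0.086 r 0.0397 cw 1.237
2 [283 209  14  13 109] [289.9 215.2] 0.123 r 0.0285 cw 1.441
line cw 0.4941417944295811 [[ 0.00252257 -0.00120601  0.123     ]
 [ 0.01891405 -0.00664055  0.123     ]]
```

```bash
python3 -m creep '[[50,0,0,0.7,0],[50,0,0,0.7,0],[50,0,0,0.7,0],[50,0,0,0.6,0],[50,0,0,0.4,0],[50,0,0,0.16,0],[50,0,0,0,0],[50,0,0,0,0]]' 25 && python3 -m creep '[[5,0,0,0,0],[5,0,0,0,0],[5,0,0,0,0],[5,0,0,0,0],[5,0,0,0,0],[5,0,0,0,0]]' 25 && python3 -m creep '[[5,0,0,0,0.1],[5,0,0,0,0.1],[5,0,0,0,0]]' && python3 -c "
from h import *
s=read_state();print(s['contact_force'],s['ft_torque'],yaw(s['ee_rot']))"
```

```text
time: 57.08
tool_pos: [0.6316, -0.1456, 0.1019]
ee_rot: [0.173, 0.985, -0.0, 0.001]
contact_force: [-0.6, 1.0, 0.1]
opening: 0.0499
time: 57.82
tool_pos: [0.6316, -0.1448, 0.1016]
ee_rot: [0.173, 0.985, 0.0, 0.001]
contact_force: [1.5, 4.5, 5.7]
opening: 0.0113
time: 58.2
tool_pos: [0.6316, -0.1449, 0.1016]
ee_rot: [0.271, 0.963, 0.0, 0.001]
contact_force: [1.4, 3.8, 6.0]
opening: 0.0111
[1.41225542 3.84078995 6.00472673] [ 0.72581844 -0.19907513 -0.01771145] 2.59299284439353
```

```bash
python3 -m creep '[[5,0,0,0,0.1],[5,0,0,0,0.1],[5,0,0,0,0.1],[5,0,0,0,0.1],[5,0,0,0,0.1],[5,0,0,0,0.05],[5,0,0,0,0],[5,0,0,0,0]]' && python3 -m creep '[[40,0,0,0,0],[40,0,0,0,0],[40,0,0,0,0],[40,0,0,-0.5,0],[40,0,0,-0.7,0],[40,0,0,-0.7,0],[40,0,0,-0.7,0],[40,0,0,-0.68,0],[40,0,0,0,0],[40,0,0,0,0]]' && python3 - <<'E'
from h import *
p=pose(); print(p[0],"yaw",yaw(p[1])); np.save("p16.npy",np.r_[p])
im=viewer.read_camera("wrist")[:,:,::-1].copy(); cv2.imwrite("pics/w16.png",im)
t=viewer.read_camera("top")[:,:,::-1].copy(); cv2.imwrite("pics/t16.png",t)
sd=viewer.read_camera("side")[:,:,::-1].copy(); cv2.imwrite("pics/s16.png",sd)
A=np.array([.6315,-.1449])
for n,I in(("wrist",im),("top",t)):
    c=w2pix(n,[[*A,.1]],p)[0].astype(int); print(n,c); r=35 if n=="wrist" else 20
    hsv=cv2.cvtColor(I,cv2.COLOR_BGR2HSV); m=((hsv[...,1]<50)&(hsv[...,2]>110)).astype(np.uint8); k=np.zeros_like(m); k[c[1]-r:c[1]+r+15,c[0]-r-10:c[0]+r+10]=1; m*=k
    N,l,s,ce=cv2.connectedComponentsWithStats(m)
    for i in range(1,N):
        if s[i,4]<4: continue
        for z in(.086,.123):
            w=pix2w(n,[ce[i]],z,p)[0,:2]-A; print(i,s[i],ce[i].round(1),z,"r",np.linalg.norm(w).round(4),"cw",round(.174-np.arctan2(w[1],w[0]),3))
E
```

```text
time: 59.2
tool_pos: [0.6313, -0.1452, 0.1016]
ee_rot: [0.522, 0.853, 0.0, 0.0]
contact_force: [1.6, 3.7, 5.5]
opening: 0.0117
time: 60.45
tool_pos: [0.6302, -0.1453, 0.2307]
ee_rot: [0.522, 0.853, -0.0, -0.001]
contact_force: [0.0, -0.4, -1.1]
opening: 0.04
[ 0.63019707 -0.1452783   0.23074758] yaw 2.0437377933955725
wrist [317 189]
1 [314 200   9  33 190] [317.9 216.8] 0.086 r 0.031 cw 1.26
1 [314 200   9  33 190] [317.9 216.8] 0.123 r 0.0182 cw 1.26
top [378 173]
1 [348 153  34  21 467] [361.3 161.1] 0.086 r 0.0557 cw -0.668
1 [348 153  34  21 467] [361.3 161.1] 0.123 r 0.0523 cw -0.836
3 [380 168   7   5  22] [383.2 170.3] 0.086 r 0.0192 cw 1.01
3 [380 168   7   5  22] [383.2 170.3] 0.123 r 0.0106 cw 1.322
5 [405 175   2   2   4] [405.5 175.5] 0.086 r 0.0706 cw 1.757
5 [405 175   2   2   4] [405.5 175.5] 0.123 r 0.0648 cw 1.883
6 [ 348  178   55   30 1025] [374.7 196.2] 0.086 r 0.0552 cw -2.809
6 [ 348  178   55   30 1025] [374.7 196.2] 0.123 r 0.0621 cw -2.764
```

```bash
python3 - <<'E'
from h import *
im=cv2.imread("pics/w16.png"); hsv=cv2.cvtColor(im,cv2.COLOR_BGR2HSV); m=((hsv[...,1]<50)&(hsv[...,2]>110))
for r in range(198,236):
    x=np.where(m[r,300:335])[0]+300
    if len(x): print(r,x.min(),x.max(),x.mean().round(1),end=" | ")
s=cv2.imread("pics/s16.png"); t=cv2.imread("pics/t16.png")
A=cv2.resize(im[150:250,255:375],(480,400),interpolation=cv2.INTER_CUBIC)
B=cv2.resize(t[130:240,260:420],(320,220),interpolation=cv2.INTER_CUBIC); C=cv2.resize(s[150:240,240:371],(320,180+0),interpolation=cv2.INTER_CUBIC)
cv2.imwrite("pics/m16.png",np.hstack([A,np.vstack([B,C])]))
E
```

```text
200 316 319 317.5 | 201 316 320 318.0 | 202 315 320 317.5 | 203 316 320 318.0 | 204 315 320 317.5 | 205 315 320 317.5 | 206 316 320 318.0 | 207 315 320 317.5 | 208 315 320 317.5 | 209 315 320 317.5 | 210 315 320 317.5 | 211 316 320 318.0 | 212 315 320 317.5 | 213 316 320 318.0 | 214 316 320 318.0 | 215 316 320 318.0 | 216 316 320 318.0 | 217 316 320 318.0 | 218 316 320 318.0 | 219 316 320 318.0 | 220 316 320 318.0 | 221 316 320 318.0 | 222 316 320 318.0 | 223 316 319 317.5 | 224 316 319 317.5 | 225 315 321 318.0 | 226 314 322 318.0 | 227 314 322 318.0 | 228 314 322 318.0 | 229 314 322 318.0 | 230 314 322 318.0 | 231 316 322 319.0 | 232 320 320 320.0 |
```

The pointer line's centre is at columns 317.5–318 and the tab's at 318, so the dial is set. The picture limit is reached, so I'll use code to check that no grey part was hidden under the arm at the start, and compare the lid's position.

```bash
python3 - <<'E'
from h import *
for f in("t5","t12","t16"):
    I=cv2.imread(f"pics/{f}.png"); h=cv2.cvtColor(I,cv2.COLOR_BGR2HSV); m=((h[...,1]<60)&(h[...,2]>45)&(h[...,2]<190)).astype(np.uint8)
    m=cv2.morphologyEx(m,cv2.MORPH_OPEN,np.ones((3,3),np.uint8))
    N,l,s,ce=cv2.connectedComponentsWithStats(m); print(f)
    for i in range(1,N):
        w=pix2w("top",[ce[i]],.01)[0]
        if 40<s[i,4]<700 and w[0]<.8: print("  ",s[i,4],s[i,2:4],w[:2].round(3))
# lid plate corners: white mask box near tub
I=cv2.imread("pics/t16.png"); h=cv2.cvtColor(I,cv2.COLOR_BGR2HSV)
print(read_state()["time"],"front-left corner pixels exp BL (279.7,233.2) TL(267.3,154.7)")
m=((h[...,1]<40)&(h[...,2]>150)).astype(np.uint8); m[:135]=0;m[240:]=0;m[:,:260]=0;m[:,:]*=1;m[:,370:]=0
c=np.argwhere(m)[:,::-1]; q=[c[np.argmin(c@v)] for v in([1,.2],[1,-6],[-6,1],[.15,1])]; print(q)
print("leftmost",c[c[:,0].argmin()],"lowest",c[c[:,1].argmax()],"top",c[c[:,1].argmin()],"right",c[c[:,0].argmax()])
E
```

```text
t5
   347 [28 22] [0.783 0.231]
   105 [12 19] [ 0.73  -0.323]
   109 [13 18] [ 0.715 -0.348]
   293 [21 21] [ 0.669 -0.023]
   48 [ 6 12] [0.633 0.128]
   60 [9 9] [0.565 0.719]
   154 [ 5 32] [ 0.512 -0.409]
   91 [ 5 29] [ 0.503 -0.388]
   118 [39  9] [ 0.517 -0.053]
   117 [38  9] [0.498 0.053]
   145 [18 12] [0.461 0.294]
   194 [17 15] [0.427 0.264]
   66 [9 9] [ 0.423 -0.63 ]
   96 [12 11] [ 0.423 -0.736]
   185 [14 16] [ 0.374 -0.235]
   230 [19 17] [0.339 0.31 ]
t12
   429 [28 26] [0.787 0.232]
   45 [8 9] [ 0.727 -0.356]
   46 [7 9] [ 0.715 -0.314]
   547 [24 40] [ 0.641 -0.028]
   312 [22 17] [0.602 0.067]
   66 [10 10] [0.564 0.719]
   108 [17 13] [ 0.563 -0.475]
   262 [18 17] [ 0.552 -0.044]
   72 [ 5 16] [ 0.533 -0.41 ]
   63 [9 9] [0.51  0.628]
   48 [16  5] [ 0.514 -0.038]
   134 [44 10] [0.499 0.045]
   70 [10  9] [ 0.423 -0.631]
   180 [14 16] [ 0.374 -0.235]
t16
   414 [28 26] [0.787 0.232]
   126 [14 15] [ 0.655 -0.222]
   68 [10 10] [0.565 0.719]
   62 [9 9] [0.51  0.628]
   69 [10  9] [ 0.423 -0.63 ]
   94 [12 11] [ 0.423 -0.736]
   188 [14 17] [ 0.373 -0.235]
60.6 front-left corner pixels exp BL (279.7,233.2) TL(267.3,154.7)
[array([269, 156]), array([280, 233]), array([366, 200]), array([346, 142])]
leftmost [269 156] lowest [280 233] top [346 142] right [366 200]
```

```bash
python3 -c "
from station import robot,read_state
print(read_state()['time']); print(robot.close_job())"
```

```text
60.6
the job is handed in; nothing more can be done
None
```

I finished the job and handed it in at 60.6 s of the 210 s allowed. All the grey parts I could find are in the box, the lid is on and the dial is set to the tab.

- **Parts:** There were three posts and one bracket. All three posts, including the one from the shelf, stand in the deep bay, and the bracket lies flat on the shelf. The bracket was knocked a few centimetres aside during the run, so I found it again before picking it up. A colour search of the top pictures found no other batch part on the bench.
- **Lid:** It went in without touching the sides, and first resisted exactly at its fully-home height. The side view showed the plate flush on the rim. Its corners in the last top picture are within about 2 px of where they should be.
- **Dial:** After letting go, the pointer and the white tab lined up within about half a pixel in the wrist picture. The robot was clear of everything when I handed in.

**Failed or differing checks:**
- The last picture could not be viewed because the limit of 16 was reached. I checked the final pointer and lid positions from pixel values instead.
- My camera estimates of the box position differed by about 3 to 4 mm, so I used a value in between. The estimates of the tab's angle differed by a few degrees, so I relied on the direct pointer-to-tab comparison.

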